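Look at a connector through the hand loupe

ROBOT

A 6-joint arm with a two-finger parallel gripper is mounted at the origin on the work surface. World frame = base frame: x ahead of the robot, y to its left, z up, the work surface at z = 0. Lengths are in m, angles in rad, forces in N, time in s.
With the tool pointing down it reaches from about 0.4 to 0.825 m from the base axis. Payload 7 kg.
Tool frame: the origin (TCP) lies at the very end of the fingers, on their centre line; the grasp point (between the pads) lies 19 mm behind it; z points along the fingers, y is the line along which they close (so a half turn about z gives the same grasp; the last joint's range is limited). The gripper opens to 88 mm and grips with 3 to 60 N. Pads are 19 mm wide; open, the fingers measure 130 mm over their backs; the gripper's body (78 mm by 193 mm) begins 47 mm behind the grasp point.
Start: joints at [-0.975, 0.359, 0.012, 0, -1.224, -0.288], TCP at [0.204, -0.643, 0.227] pointing down, gripper open.
Joint ranges: [-3.07, 3.07], [-1.43, 2.12], [-1.02, 1.25], [-3.03, 1.67], [-3.05, -0], [-3.03, 3.03]. Speed limits (rad/s): [2.39, 2.39, 3.01, 3.14, 3.14, 3.14].

INTERFACE

Orientations are given as [roll, pitch, yaw] about the fixed x, y, z axes, in that order (R = Rz(yaw) Ry(pitch) Rx(roll)).
In Python, from station import arm gives the robot as it stands.
- The arm moves only by the tool step_arm, never from a script. Its argument "rows" is a list of rows, each a list of 5 numbers: the shift along the world's x, y, z in m, then the turn about the world's z in rad, then the finger opening in m, from 0 to 0.0876. In form: [[x, y, z, spin, gripper], ...]. A call has 1 to 20 rows; each row is the pose to reach, as a shift and turn from the pose commanded when the call began; what a row does not reach only later rows make up. A row lasts 1/10 s, in which the tool goes at most 50 mm and 8.59 degrees, less where a joint would pass 70% of its speed; a pose out of reach is approached as far as the arm can. A call with a gripper value outside its range is refused whole. The fingers move at their own pace and stop on an object; "newtons" is the grip in N (left out, the last holds). Time passes only in rows, so rows that repeat a pose let the fingers close. It gives the time, the measured TCP pose, the force, the opening and the grip force at its end, in the units of the state.
- arm.get_state(): the state, without advancing time (a new reading comes with each control period).
- arm.grab_frame(name): name is "scene" or "top" or "wrist"; returns a dict with "color" (480x640x3 uint8, blue, green, red), "vfov" (degrees; the focal length in pixels is half the picture's height over the tangent of half this angle, whatever the lens; pixels are square), "cx", "cy" (the principal point, pixels), "rvec" (rotation vector, rad) and "tvec" (3), from world to camera coordinates, as OpenCV has them. Camera axes: x right, y down, z forward; pixel columns grow to the right and rows downward; lengths in m; the calibration is good to about 2 mm. The wrist camera is an equidistant fisheye: a pixel r from the principal point sees the ray r / f radians off the axis. A picture is of the moment at which its call begins. There is no depth.
- arm.job_done(): hands the job in; it is judged then, once.
The state is a dict: "t": time; "q": joint angles; "qd": joint speeds; "joint_efforts": joint torques, N m; "eef_pos": TCP position; "ee_rot": TCP orientation; "force": force on the tool from outside, world axes, zero at the start; "moment": the same for the moment, N m; "width": finger opening in m; "gripper_force": force on a finger pad.
Only numpy, scipy, OpenCV 4.12 (cv2) and the standard library are available. Lean on these libraries where they do the work, as an engineer would, in place of code of your own. Each camera call takes 0.05 s, during which the arm holds its last target. There are 200 camera calls.

TASK

Lift the white dust cover off the connector on the inspection stage and set it down upright, wholly on the round blue pad, without dropping it, and let go of it. Then take the orange hand loupe from its rest and hold it level, its lens centred over that connector and its rim at the height of the red focus marker's pointer; finish while holding it there, steady in the gripper and touching nothing else. Leave the connector in its nest, the marker at its setting, and the other things on the bench where they are.

Things in the scene. Friction and masses are not known exactly. Their poses are not given: they have to be found in the camera images.
- stage: Fixed dark steel stage, 190 x 130 x 20 mm (local x -75 to +115 mm, y +-65 mm). Origin on the table directly below the connector's nest, z up. Local +x points away from the robot side to the focus post: an upright 10 mm steel rod, top 200 mm above the table, 95 mm from the nest in local +x. Position and yaw vary.
- part: Black connector housing, 26 x 20 mm, 17 mm high in all, 20 g, lying loose in a shallow nest of four ribs (5 mm high, 34 x 28 mm outside) on the stage's top, hidden under the dust cover at the start. Origin: centre of its underside, 20 mm above the table. It has no fixing and must not be moved.
- focus_tip (a point): Free end, at mid thickness, of the red pointer (4 mm thick, 6 mm wide) of the focus marker, a red collar (22 mm across, 14 mm high) on the focus post. The pointer reaches level from the post towards the connector and ends 56 mm short of its vertical axis. Its height above the table is the focal height, 120 to 170 mm, different every time. Held by friction; do not move it.
- cover: White round dust cover, an upturned cup 72 mm across, 45 mm high (wall 4 mm, open below, inside 40 mm high) with an upright blue knob on top, 24 mm across and 36 mm high (81 mm in all), about 120 g. Origin: centre of its lower rim; z up. Starts on the stage over the connector, 20 mm above the table, unfastened, loose round the nest.
- cover_knob (a point): On the axis of the cover's blue knob, 67 mm above the cover's underside and 14 mm below the knob's top: where to grip it.
- pad: Fixed round blue pad, 132 mm across, 4 mm thick, flat on the table, to the left or right of the stage. Origin: centre of its underside, on the table; its top is at z = 4 mm.
- loupe: Orange hand loupe, 120 g. Origin on its flat underside below the middle of the handle (balance point); local +x from handle to lens, z up. Handle 18 mm wide, 18 mm high, local x -90 (steel end cap) to +45 mm, then a neck and a round lens frame 68 mm across, 14 mm high, centred at x = +92 mm. Starts level on its rest, lens pointing away from the robot, within 0.4 rad of world x.
- loupe_grip (a point): Middle of the handle at half its height (9 mm above the underside), at the balance point: where to grip it, across the 18 mm width. Free space on both sides, down to 4 mm above the table.
- lens (a point): Centre of the lens at mid height of its round frame, 92 mm from the grip point along the loupe's local +x and 7 mm above the loupe's underside; its z axis is the lens's axis.
- loupe_rest: Fixed rest, on the other side of the stage from the pad: strip 200 x 50 x 4 mm with two grey blocks, tops 30 mm above the table, under the handle's tail (local x -77 to -53 mm, 34 mm wide) and the lens frame (x +70 to +100 mm, 72 mm wide). The loupe only lies on them. Origin on the table below the loupe's grip (+-4 mm); axes as the loupe's at the start.
- mouse: Bystander: black computer mouse, 105 x 60 x 32 mm, origin under its centre. Leave alone.
- stack: Bystander: block of stacked grey and black connectors, 50 x 125 x 60 mm, origin under its centre. Leave alone.
- caliper: Bystander: digital caliper lying flat, about 200 mm long along its local y, 12 mm high. Leave alone.
- jar: Bystander: closed jar, 60 mm across and 85 mm high, origin under its centre. Leave alone.
- mug: Bystander: blue mug, 80 mm across and 95 mm high, origin under its centre. Leave alone.
- sample_a: Bystander: white card plate 60 x 85 x 5 mm with a black connector on it, 19 mm high in all, origin under its centre. Leave alone.
- sample_b: Bystander: a second such white card plate with a black connector, 19 mm high in all. Leave alone.

How it is judged:
On the way, in this order (a step that is already met when the one before it is completed fails the run):
1. the dust cover stands upright on the blue pad, let go, with the loupe still on its rest (horizontal distance between cover and pad below 0.03 m and height (world z) of cover below 0.01 m and angle between cover's own z axis and vertical below 0.1 rad and contact force between cover and the fingers below 0.05 N and distance of loupe from where it was at the start of the episode below 0.03 m), for 0.2 s.
2. the loupe has been lifted off its rest in the gripper (height (world z) of lens above 0.07 m and contact force between loupe and the fingers above 0.5 N and contact force between loupe and loupe_rest below 0.05 N), for 0.2 s.
At the end, for the whole second after the job is handed in: Gripper alone holds the loupe still: lens centre within 12 mm of the connector's axis, within 8 mm of the pointer's height, tilt under 0.12 rad. Cover upright, at rest, let go, within 30 mm of the pad's centre. Connector and marker within 6 mm of their start (horizontal distance between cover and pad below 0.03 m and height (world z) of cover below 0.01 m and angle between cover's own z axis and vertical below 0.1 rad and contact force between cover and the fingers below 0.05 N and linear speed of each of cover, loupe below 0.02 m/s and horizontal distance between lens and part below 0.012 m and z of lens in the frame of focus_tip between -0.008 and 0.008 m and angle between lens's own z axis and vertical below 0.12 rad and contact force between loupe and the fingers above 0.5 N and contact force between loupe and stage below 0.05 N and contact force between loupe and cover below 0.05 N and contact force between loupe and part below 0.05 N and contact force between loupe and loupe_rest below 0.05 N and angular speed of loupe below 0.15 rad/s and distance of each of part, focus_tip from where it was at the start of the episode below 0.006 m); the arm keeps its last pose, push and grip.
It fails at once if the dust cover was dropped (falling free of the fingers faster than 0.45 m/s, about 10 mm of fall) (contact force between cover and the fingers below 0.05 N and linear speed of cover above 0.45 m/s).
It fails at once if the connector was moved by more than 10 mm (distance of part from where it was at the start of the episode above 0.01 m).
It fails at once if the focus marker was moved by more than 10 mm (distance of focus_tip from where it was at the start of the episode above 0.01 m).
It fails at once if a bystander was moved by more than 30 mm (distance of any of mouse, stack, caliper, jar, mug, sample_a, sample_b from where it was at the start of the episode above 0.03 m).
It also fails if it takes over 58 s, if anything falls off the work surface, if the arm or the gripper's body presses on something with over 40 N, if the wrist force passes 120 N, or if a joint passes its speed limit or range.

## Working session

There is one attempt and no reset: what is moved stays moved. The work goes in short steps, Python scripts to look and compute and a tool call to move; the robot and the scene stay as the last step left them, time stands still between calls to the robot, and variables do not carry over. Pictures are saved under pics/ and viewed, at most 13 in all, crops included, and the job is handed in when it is done.

Besides the shell and the picture viewer there is one more tool, called after "Call:" by a JSON object that holds its "op" and its "data", one argument or row to a line. step_arm: Moves the arm, as the interface text tells. Its arguments: {"type":"object","properties":{"rows":{"type":"array"},"newtons":{"type":"number"}},"required":["rows"]}

```bash
mkdir -p pics; cat > h.py <<'E'
import numpy as np, cv2, pickle
def ray(fr,u,v,fish=False):
    f=240/np.tan(np.radians(fr['vfov'])/2); R=cv2.Rodrigues(np.array(fr['rvec'],float))[0]; t=np.array(fr['tvec'],float).ravel()
    a=np.array([(u-fr['cx']),(v-fr['cy'])])
    if fish:
        r=np.hypot(*a); th=r/f; d=np.array([*(a/max(r,1e-9)*np.sin(th)),np.cos(th)])
    else: d=np.array([a[0]/f,a[1]/f,1])
    return -R.T@t, R.T@d
def onz(fr,u,v,z,fish=False):
    c,d=ray(fr,u,v,fish); return c+d*(z-c[2])/d[2]
def proj(fr,p):
    f=240/np.tan(np.radians(fr['vfov'])/2); R=cv2.Rodrigues(np.array(fr['rvec'],float))[0]
    q=R@np.array(p,float)+np.array(fr['tvec'],float).ravel(); return q[0]/q[2]*f+fr['cx'],q[1]/q[2]*f+fr['cy']
def tri(*rs):
    A=0;b=0
    for c,d in rs:
        d=d/np.linalg.norm(d);P=np.eye(3)-np.outer(d,d);A=A+P;b=b+P@c
    x=np.linalg.solve(A,b); return x,[np.linalg.norm((np.eye(3)-np.outer(d,d)/(d@d))@(x-c)) for c,d in rs]
E
python3 - <<'E'
from station import arm
from h import *
for n in("scene","top"):
    f=arm.grab_frame(n); pickle.dump(f,open(n+'0.pkl','wb')); cv2.imwrite(f'pics/{n}0.png',f['color'])
    print(n,f['vfov'],f['cx'],f['cy'],ray(f,f['cx'],f['cy']))
print(arm.get_state())
E
```

```text
scene 44.43707345063007 314.9198838314 244.13264288129125 (array([1.7029481 , 0.29451453, 0.94385217]), array([-0.78791174, -0.21233598, -0.57802122]))
top 57.64424577984793 315.92620496852487 239.31903181276422 (array([ 0.48721274, -0.01179919,  1.20546843]), array([ 0.0548155 ,  0.01096288, -0.99843632]))
{'t': 0.1, 'q': array([-9.74905572e-01,  3.59329788e-01,  1.11676293e-02, -2.78184730e-04,
       -1.22409426e+00, -2.88089326e-01]), 'qd': array([ 0.00058134, -0.00120953,  0.0003109 ,  0.00197986, -0.00030859,
       -0.00096561]), 'joint_efforts': array([-2.02739117e-03, -5.84160054e+01,  2.93750542e+01,  7.01547012e+00,
        1.01073092e-02, -7.78830713e-05]), 'eef_pos': array([ 0.20433333, -0.64288602,  0.22571991]), 'ee_rot': array([ 3.14011842e+00, -1.64129215e-04, -2.83388582e+00]), 'force': array([ 0.7642114 , -0.00344923,  0.3266905 ]), 'moment': array([0.03456014, 0.06057698, 0.00911387]), 'gripper_force': 0.0, 'width': 0.08769990246180455}
```

View pics/scene0.png

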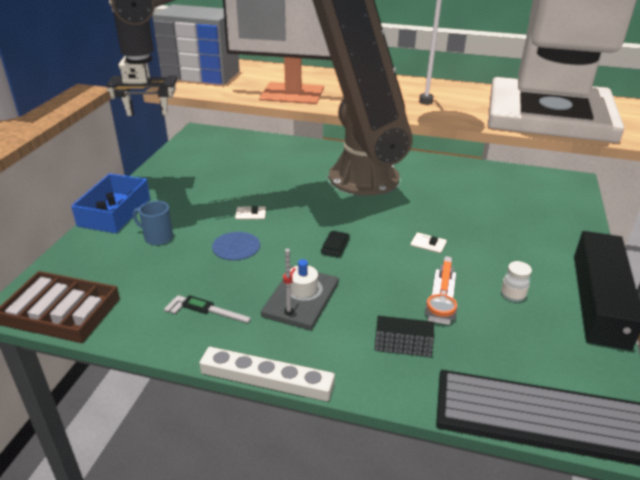

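View pics/top0.png

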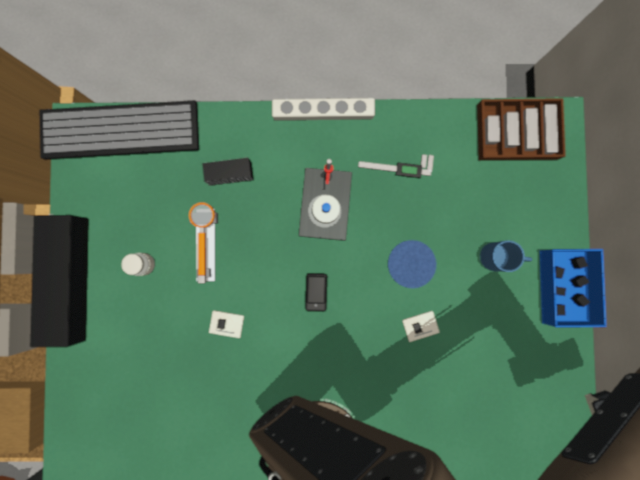

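The scene picture shows the stage with cover and marker near (303,280), the pad at (236,246), the loupe at (445,290). The top picture shows the knob at (326,208), pad at (412,264), loupe lens at (202,214) and handle at (202,255). Enlarged crops next.

```bash
python3 - <<'E'
from h import *
t=pickle.load(open('top0.pkl','rb'));s=pickle.load(open('scene0.pkl','rb'))
cv2.imwrite('pics/topc.png',cv2.resize(t['color'][150:300,180:380],None,fx=4,fy=4,interpolation=cv2.INTER_CUBIC))
cv2.imwrite('pics/scenec.png',cv2.resize(s['color'][235:335,255:355],None,fx=6,fy=6,interpolation=cv2.INTER_CUBIC))
E
```

```text
(no output)
```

View pics/topc.png

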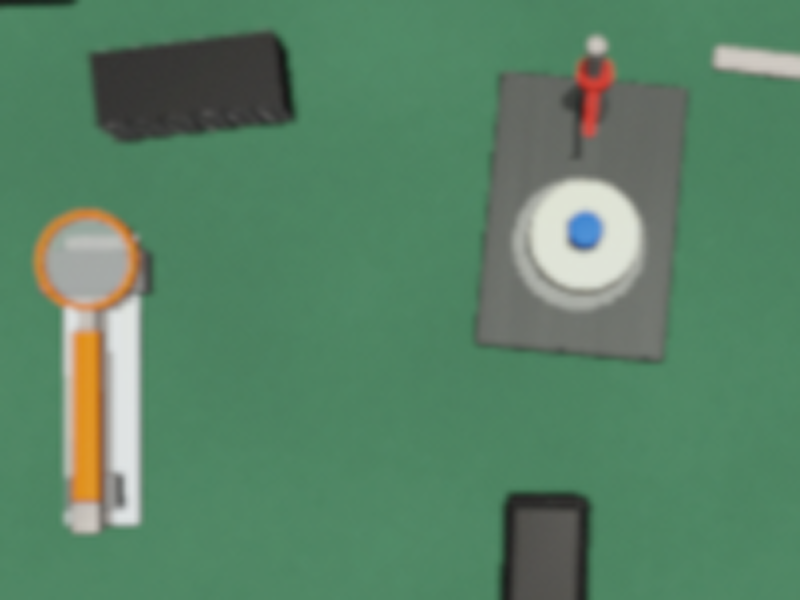

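View pics/scenec.png

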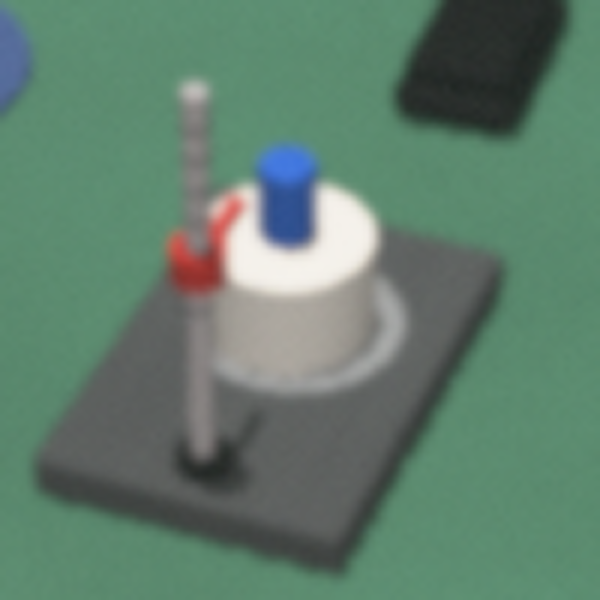

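Top crop: cover top circle centred (585,235), stage corners (500,73),(688,90),(662,360),(476,345), pointer tip (590,133), post top (597,45), lens (87,260), handle end (86,530). Scene crop: knob top (288,165), post top (195,90), pointer tip (240,202).

```bash
python3 - <<'E'
from h import *
np.set_printoptions(precision=4,suppress=True)
t=pickle.load(open('top0.pkl','rb'));s=pickle.load(open('scene0.pkl','rb'))
T=lambda u,v:((u+.5)/4-.5+180,(v+.5)/4-.5+150)
S=lambda u,v:((u+.5)/6-.5+255,(v+.5)/6-.5+235)
print('covertop',onz(t,*T(585,235),.065),'knobtop top',onz(t,*T(585,227),.101),'scene',onz(s,*S(288,165),.101))
C=[onz(t,*T(*p),.02) for p in((500,73),(688,90),(662,360),(476,345))]
f=(C[0]+C[1])/2;n=(C[2]+C[3])/2;ex=(f-n);print('stage len',np.linalg.norm(ex),'w',np.linalg.norm(C[0]-C[1]),np.linalg.norm(C[2]-C[3]))
yaw=np.arctan2(ex[1],ex[0]);e=np.array([np.cos(yaw),np.sin(yaw),0]);o=(f+n)/2-.020*e
print('yaw',yaw,'nest',o,'yaw sides',[np.arctan2(*(a-b)[[1,0]]) for a,b in((C[0],C[3]),(C[1],C[2]))])
print('post top',onz(t,*T(597,45),.2),onz(s,*S(195,90),.2))
print('post expect',o+.095*e,'tip expect',o+.056*e)
print('tip',tri(ray(t,*T(590,133)),ray(s,*S(240,202))))
print('collar',tri(ray(t,*T(596,72)),ray(s,*S(198,255))))
print('pad',onz(t,412,264,.004),'scene',onz(s,236,246,.004))
print('pad rad',[onz(t,*p,.004) for p in((388,264),(436,264))])
L=onz(t,*T(87,260),.044);H=onz(t,*T(86,532),.048);print('lens',L,'end',H,np.linalg.norm(L[:2]-H[:2]),'yaw',np.arctan2(*(L-H)[[1,0]]))
E
```

```text
covertop [ 0.6311 -0.0261  0.065 ] knobtop top [ 0.6316 -0.0257  0.101 ] scene [ 0.6334 -0.0236  0.101 ]
stage len 0.18709766566888433 w 0.12954301704577018 0.12698901693355838
yaw -0.10053808001552901 nest [ 0.6296 -0.0223  0.02  ] yaw sides [np.float64(-0.09372001238108918), np.float64(-0.10741339593700582)]
post top [ 0.7253 -0.0324  0.2   ] [ 0.7254 -0.0311  0.2   ]
post expect [ 0.7241 -0.0319  0.02  ] tip expect [ 0.6853 -0.028   0.02  ]
tip (array([ 0.6877, -0.0279,  0.122 ]), [np.float64(0.001238191181457042), np.float64(0.0012381911814569294)])
collar (array([ 0.7258, -0.0322,  0.1244]), [np.float64(0.0009634021633675887), np.float64(0.0009634021633675789)])
pad [ 0.4831 -0.2617  0.004 ] scene [ 0.4908 -0.2568  0.004 ]
pad rad [array([ 0.4836, -0.1959,  0.004 ]), array([ 0.4826, -0.3273,  0.004 ])]
lens [0.62   0.3078 0.044 ] end [0.4384 0.3062 0.048 ] 0.18161002030006523 yaw 0.00881361606927484
```

Call:
{"op": "step_arm", "data": {
  "rows": [
    [0.03, 0.04, 0.01, -0.04, 0.0876],
    [0.06, 0.08, 0.02, -0.08, 0.0876],
    [0.09, 0.12, 0.02, -0.12, 0.0876],
    [0.11, 0.16, 0.02, -0.16, 0.0876],
    [0.14, 0.2, 0.02, -0.2, 0.0876],
    [0.17, 0.24, 0.02, -0.24, 0.0876],
    [0.2, 0.28, 0.02, -0.28, 0.0876],
    [0.22, 0.32, 0.02, -0.32, 0.0876],
    [0.25, 0.36, 0.02, -0.36, 0.0876],
    [0.28, 0.4, 0.02, -0.408, 0.0876],
    [0.305, 0.44, 0.02, -0.408, 0.0876],
    [0.33, 0.48, 0.02, -0.408, 0.0876],
    [0.36, 0.52, 0.02, -0.408, 0.0876],
    [0.385, 0.555, 0.02, -0.408, 0.0876],
    [0.405, 0.585, 0.02, -0.408, 0.0876],
    [0.42, 0.605, 0.02, -0.408, 0.0876],
    [0.427, 0.618, 0.02, -0.408, 0.0876],
    [0.427, 0.618, 0.02, -0.408, 0.0876],
    [0.427, 0.618, 0.02, -0.408, 0.0876]
  ]
}}

```text
t: 2.0
eef_pos: [0.631, -0.0258, 0.2464]
ee_rot: [-3.141, -0.001, 3.041]
force: [-0.3, -0.8, -0.2]
width: 0.0878
gripper_force: 0.0
```

```bash
python3 - <<'E'
from station import arm
from h import *
f=arm.grab_frame('wrist'); pickle.dump(f,open('w1.pkl','wb')); cv2.imwrite('pics/w1.png',f['color'])
t=arm.grab_frame('top'); pickle.dump(t,open('top1.pkl','wb'))
print(f['vfov'],f['cx'],f['cy'],ray(f,f['cx'],f['cy'],1))
t=pickle.load(open('top0.pkl','rb'))
# pad by blue mask
hsv=cv2.cvtColor(t['color'],cv2.COLOR_BGR2HSV)
m=cv2.inRange(hsv,(100,80,60),(125,255,255)); 
n,l,st,c=cv2.connectedComponentsWithStats(m)
for i in range(1,n):
    if st[i,4]>30: print(st[i],c[i],onz(t,*c[i],.004))
E
```

```text
65.70646984690485 317.2525937626885 238.32909376689503 (array([ 0.56240786, -0.01877006,  0.40461004]), array([ 0.25847426, -0.02555943, -0.96567995]))
[322 203   8   9  58] [325.5862069  207.10344828] [ 0.64229599 -0.02607458  0.004     ]
[ 388  241   48   47 1774] [411.57722661 263.76832018] [ 0.48373562 -0.26051166  0.004     ]
[ 481  241   50   30 1054] [502.86148008 255.9259962 ] [ 0.50319673 -0.51042713  0.004     ]
[ 540  248   67   80 4504] [572.86567496 287.9633659 ] [ 0.4144466  -0.69746184  0.004     ]
```

View pics/w1.png

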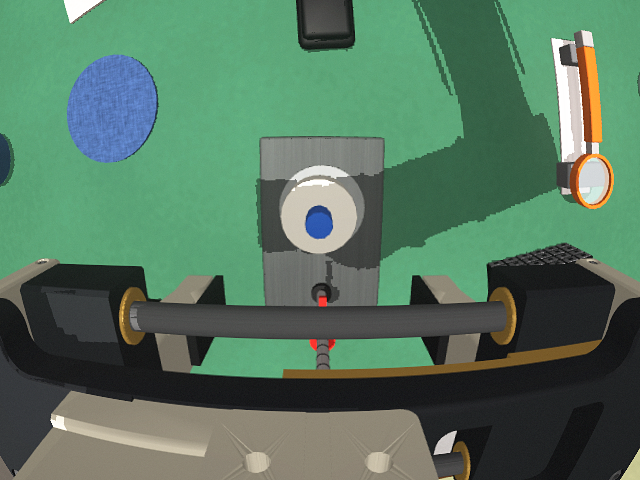

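The wrist picture shows the cover-top disc centred (318,216), the pad at (112,108), lens (593,181), near stage corners (260,138)/(384,138); the pointer is seen beyond the knob at (322,300).

```bash
python3 - <<'E'
from h import *
np.set_printoptions(precision=4,suppress=True)
f=pickle.load(open('w1.pkl','rb'))
for n,u,v,z in(('cover',318.5,215.5,.065),('edgeL',280.5,215,.065),('edgeR',356.5,215,.065),('knobtop',319,219,.101),('pad',112,108,.004),('padT',116,55,.004),('padB',107,161,.004),('lens',593,181,.044),('tail',584,33,.048),('nestc1',260,138,.02),('c2',384,138,.02)): print(n,onz(f,u,v,z,1))
hsv=cv2.cvtColor(f['color'],cv2.COLOR_BGR2HSV)
m=cv2.inRange(hsv,(100,80,60),(125,255,255)); 
n,l,st,c=cv2.connectedComponentsWithStats(m)
for i in range(1,n):
    if st[i,4]>100: print(st[i],c[i],onz(f,*c[i],.004,1))
E
```

```text
cover [ 0.6315 -0.0244  0.065 ]
edgeL [ 0.6274 -0.0596  0.065 ]
edgeR [0.6346 0.011  0.065 ]
knobtop [ 0.6272 -0.0237  0.101 ]
pad [ 0.487  -0.2538  0.004 ]
padT [ 0.4231 -0.2426  0.004 ]
padB [ 0.5487 -0.2701  0.004 ]
lens [0.6218 0.3063 0.044 ]
tail [0.4443 0.3039 0.048 ]
nestc1 [ 0.5529 -0.0768  0.02  ]
c2 [0.5656 0.0505 0.02  ]
[  67   55   91  108 7635] [111.7396 108.1513] [ 0.4871 -0.2541  0.004 ]
[  0 134  10  50 375] [  3.7947 158.624 ] [ 0.5091 -0.457   0.004 ]
[305 206  28  33 733] [318.5471 222.105 ] [ 0.6513 -0.0261  0.004 ]
```

Call:
{"op": "step_arm", "data": {
  "rows": [
    [0, 0.001, -0.03, 0, 0.0876],
    [0, 0.001, -0.06, 0, 0.0876],
    [0, 0.001, -0.09, 0, 0.0876],
    [0, 0.001, -0.12, 0, 0.0876],
    [0, 0.001, -0.14, 0, 0.0876],
    [0, 0.001, -0.155, 0, 0.0876],
    [0, 0.001, -0.166, 0, 0.0876],
    [0, 0.001, -0.173, 0, 0.0876],
    [0, 0.001, -0.175, 0, 0.0876],
    [0, 0.001, -0.175, 0, 0.06],
    [0, 0.001, -0.175, 0, 0.035],
    [0, 0.001, -0.175, 0, 0.015],
    [0, 0.001, -0.175, 0, 0.01],
    [0, 0.001, -0.175, 0, 0.01],
    [0, 0.001, -0.175, 0, 0.01],
    [0, 0.001, -0.175, 0, 0.01],
    [0, 0.001, -0.175, 0, 0.01]
  ],
  "newtons": 20
}}

```text
t: 3.8
eef_pos: [0.6315, -0.0243, 0.0715]
ee_rot: [-3.142, -0.0, 3.041]
force: [0.1, 0.1, 0.2]
width: 0.0289
gripper_force: 0.0
```

Call:
{"op": "step_arm", "data": {
  "rows": [
    [0, 0, 0, 0, 0.01],
    [0, 0, 0, 0, 0.01],
    [0, 0, 0, 0, 0.01],
    [0, 0, 0, 0, 0.01],
    [0, 0, 0, 0, 0.01]
  ],
  "newtons": 20
}}

```text
t: 4.3
eef_pos: [0.6314, -0.0243, 0.0715]
ee_rot: [-3.142, -0.0, 3.041]
force: [0.5, -0.6, -1.3]
width: 0.0233
gripper_force: 20.0
```

Call:
{"op": "step_arm", "data": {
  "rows": [
    [0, 0, 0.005, 0, 0.01],
    [0, 0, 0.015, 0, 0.01],
    [0, 0, 0.03, 0, 0.01],
    [0, 0, 0.045, 0, 0.01],
    [0, 0, 0.06, 0, 0.01],
    [0, 0, 0.07, 0, 0.01],
    [-0.005, -0.008, 0.075, 0, 0.01],
    [-0.015, -0.024, 0.075, 0, 0.01],
    [-0.03, -0.048, 0.075, 0, 0.01],
    [-0.045, -0.072, 0.075, 0, 0.01],
    [-0.06, -0.096, 0.075, 0, 0.01],
    [-0.075, -0.12, 0.075, 0, 0.01],
    [-0.09, -0.144, 0.075, 0, 0.01],
    [-0.105, -0.168, 0.075, 0, 0.01],
    [-0.12, -0.192, 0.07, 0, 0.01],
    [-0.132, -0.212, 0.06, 0, 0.01],
    [-0.14, -0.225, 0.05, 0, 0.01],
    [-0.145, -0.231, 0.04, 0, 0.01],
    [-0.146, -0.233, 0.03, 0, 0.01],
    [-0.146, -0.233, 0.02, 0, 0.01]
  ]
}}

```text
t: 6.3
eef_pos: [0.4854, -0.2572, 0.0906]
ee_rot: [3.142, -0.0, 3.041]
force: [-0.4, 0.2, -1.6]
width: 0.0238
gripper_force: 20.0
```

```bash
python3 - <<'E'
from station import arm
from h import *
a=arm.grab_frame('scene'); b=arm.grab_frame('wrist'); pickle.dump(a,open('s2.pkl','wb'));pickle.dump(b,open('w2.pkl','wb'))
x=a['color'][200:320,200:330]; cv2.imwrite('pics/m2.png',np.hstack([cv2.resize(x,(433,400),interpolation=cv2.INTER_CUBIC),cv2.resize(b['color'][0:300,140:440],(367,400))[:, :367]]))
print(arm.get_state()['eef_pos'])
E
```

```text
[ 0.48483312 -0.25652652  0.08972205]
```

View pics/m2.png

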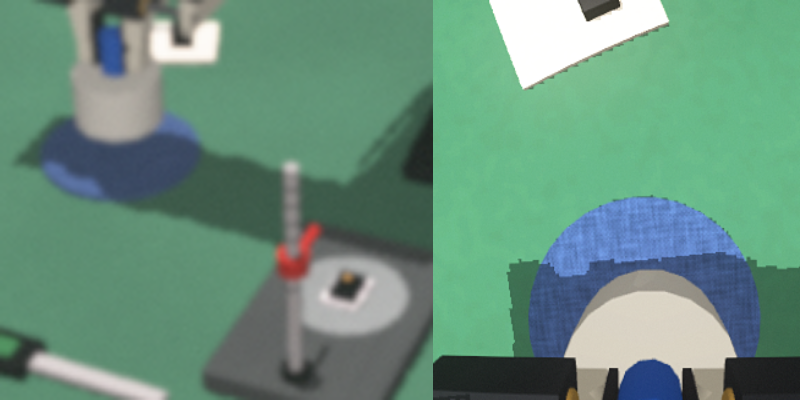

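The cover hangs centred above the pad, and the connector is uncovered at crop (347,287), still in its nest. Lowering.

Call:
{"op": "step_arm", "data": {
  "rows": [
    [0, 0, -0.01, 0, 0.01],
    [0, 0, -0.02, 0, 0.01],
    [0, 0, -0.026, 0, 0.01],
    [0, 0, -0.029, 0, 0.01],
    [0, 0, -0.031, 0, 0.01],
    [0, 0, -0.032, 0, 0.01],
    [0, 0, -0.033, 0, 0.01],
    [0, 0, -0.034, 0, 0.01],
    [0, 0, -0.0345, 0, 0.01],
    [0, 0, -0.0345, 0, 0.01]
  ]
}}

```text
t: 7.4
eef_pos: [0.4855, -0.2573, 0.0571]
ee_rot: [-3.142, 0.0, 3.041]
force: [-0.1, 0.9, -1.1]
width: 0.0238
gripper_force: 20.0
```

Call:
{"op": "step_arm", "data": {
  "rows": [
    [0, 0, -0.001, 0, 0.01],
    [0, 0, -0.0015, 0, 0.01],
    [0, 0, -0.002, 0, 0.01],
    [0, 0, -0.002, 0, 0.01],
    [0, 0, -0.002, 0, 0.01]
  ]
}}

```text
t: 7.9
eef_pos: [0.4855, -0.2574, 0.0554]
ee_rot: [-3.141, 0.0, 3.041]
force: [-1.7, 0.0, 3.5]
width: 0.0234
gripper_force: 20.0
```

Call:
{"op": "step_arm", "data": {
  "rows": [
    [0, 0, 0, 0, 0.03],
    [0, 0, 0, 0, 0.04],
    [0, 0, 0, 0, 0.05],
    [0, 0, 0, 0, 0.06],
    [0, 0, 0, 0, 0.06],
    [0, 0, 0, 0, 0.06],
    [0, 0, 0, 0, 0.06],
    [0, 0, 0, 0, 0.06],
    [0, 0, 0, 0, 0.06],
    [0, 0, 0, 0, 0.06],
    [0, 0, 0.01, 0, 0.06],
    [0, 0, 0.03, 0, 0.06],
    [0, 0, 0.06, 0, 0.06],
    [0, 0, 0.09, 0, 0.06],
    [0, 0, 0.12, 0, 0.06],
    [0, 0.005, 0.14, 0, 0.06],
    [0, 0.02, 0.15, 0.02, 0.0876],
    [0, 0.05, 0.15, 0.04, 0.0876],
    [0.0, 0.08, 0.15, 0.06, 0.0876],
    [0.0, 0.11, 0.15, 0.09, 0.0876]
  ]
}}

```text
t: 9.9
eef_pos: [0.4848, -0.1457, 0.205]
ee_rot: [3.141, -0.0, 3.133]
force: [0.8, 0.6, 0.5]
width: 0.085
gripper_force: 0.0
```

```bash
python3 - <<'E'
from station import arm
from h import *
np.set_printoptions(precision=4,suppress=True)
b=arm.grab_frame('wrist'); s=arm.grab_frame('scene');pickle.dump(b,open('w3.pkl','wb'));pickle.dump(s,open('s3.pkl','wb'))
t=pickle.load(open('top0.pkl','rb'));s0=pickle.load(open('s2.pkl','rb'))
print('jar',onz(t,135.5,263.5,.085),onz(s,518,269,.085))
print('conn',onz(s0,200+347.5/3.333-.3,200+287/3.333-.3,.035))
k=3.0
cv2.imwrite('pics/m3.png',np.hstack([cv2.resize(s['color'][180:330,200:330],(347,400),interpolation=cv2.INTER_CUBIC),cv2.resize(b['color'],(453,400))[:, :]]))
E
```

```text
jar [0.4903 0.466  0.085 ] [0.4961 0.4743 0.085 ]
conn [ 0.6405 -0.0183  0.035 ]
```

View pics/m3.png

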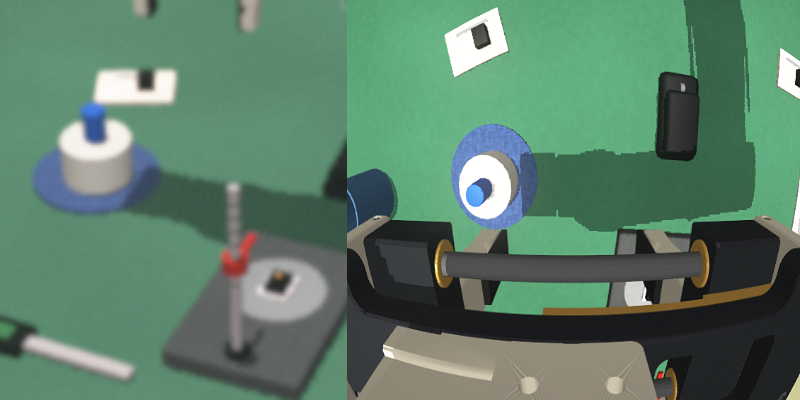

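The cover stands upright on the pad, and the connector and marker look undisturbed. On the way to the loupe, a look at the connector from above.

Call:
{"op": "step_arm", "data": {
  "rows": [
    [0.02, 0.02, 0.02, 0, 0.0876],
    [0.045, 0.045, 0.04, 0, 0.0876],
    [0.07, 0.065, 0.04, 0, 0.0876],
    [0.095, 0.09, 0.04, 0, 0.0876],
    [0.115, 0.105, 0.04, 0, 0.0876],
    [0.128, 0.118, 0.04, 0, 0.0876],
    [0.135, 0.125, 0.04, 0, 0.0876],
    [0.135, 0.125, 0.04, 0, 0.0876],
    [0.135, 0.125, 0.04, 0, 0.0876],
    [0.135, 0.125, 0.04, 0, 0.0876]
  ]
}}

```text
t: 11.0
eef_pos: [0.6198, -0.0229, 0.2454]
ee_rot: [3.142, 0.0, 3.131]
force: [0.1, -0.1, -0.0]
width: 0.088
gripper_force: 0.0
```

```bash
python3 - <<'E'
from station import arm
from h import *
b=arm.grab_frame('wrist');pickle.dump(b,open('w4.pkl','wb'));print(ray(b,b['cx'],b['cy'],1),arm.get_state()['eef_pos'])
cv2.imwrite('pics/w4.png',np.hstack([cv2.resize(b['color'][120:360,220:460],(480,480),interpolation=cv2.INTER_CUBIC),cv2.resize(b['color'][0:240,480:640],(320,480),interpolation=cv2.INTER_CUBIC)]))
E
```

```text
(array([ 0.55074201, -0.02221174,  0.40356592]), array([ 0.26061977, -0.00211384, -0.96543921])) [ 0.61985974 -0.02295653  0.24545241]
```

View pics/w4.png

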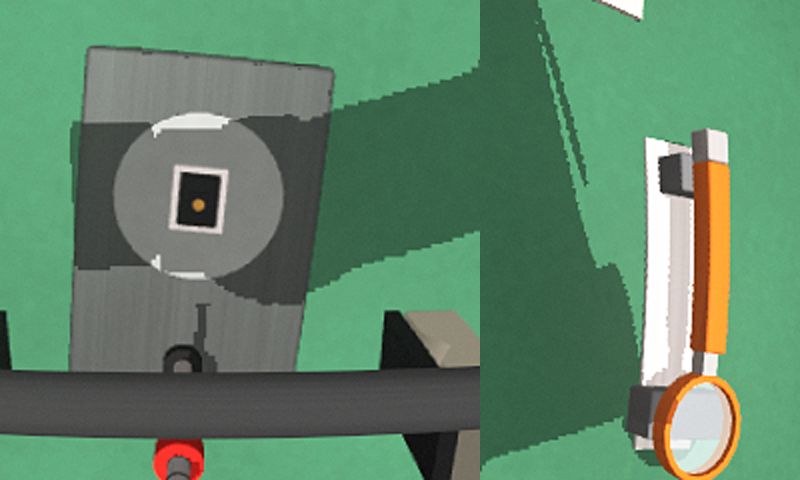

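Connector/nest is centred at crop (199,199), i.e. pixel (319.5,219.5); lens at crop (698,427), i.e. (589,213.5); handle tail top at (711,130).

```bash
python3 - <<'E'
from h import *
np.set_printoptions(precision=4,suppress=True)
f=pickle.load(open('w4.pkl','rb'))
for n,u,v,z in(('nest',319.3,219.3,.025),('ring',318.8,218,.02),('lens',589,213.5,.044),('tail',595.5,65,.048),('n1',308,202,.025),('n3',331,237,.025),('c1',264.5,143.5,.02),('c2',386.5,155,.02)): print(n,onz(f,u,v,z,1))
E
```

```text
nest [ 0.6324 -0.0207  0.025 ]
ring [ 0.6321 -0.0212  0.02  ]
lens [0.6208 0.3051 0.044 ]
tail [0.4417 0.3034 0.048 ]
n1 [ 0.614  -0.0321  0.025 ]
n3 [ 0.6517 -0.0085  0.025 ]
c1 [ 0.5527 -0.0761  0.02  ]
c2 [0.5657 0.0497 0.02  ]
```

Call:
{"op": "step_arm", "data": {
  "rows": [
    [-0.01, 0.03, 0, 0, 0.0876],
    [-0.02, 0.065, 0, 0.01, 0.0876],
    [-0.03, 0.1, 0, 0.02, 0.0876],
    [-0.04, 0.14, 0, 0.02, 0.0876],
    [-0.05, 0.18, 0, 0.02, 0.0876],
    [-0.06, 0.22, -0.01, 0.02, 0.0876],
    [-0.07, 0.26, -0.03, 0.02, 0.0876],
    [-0.08, 0.295, -0.06, 0.02, 0.0876],
    [-0.088, 0.318, -0.09, 0.02, 0.0876],
    [-0.091, 0.327, -0.11, 0.02, 0.0876],
    [-0.091, 0.3285, -0.13, 0.02, 0.0876],
    [-0.091, 0.3285, -0.13, 0.02, 0.0876],
    [-0.091, 0.3285, -0.13, 0.02, 0.0876]
  ]
}}

```text
t: 12.35
eef_pos: [0.5297, 0.3057, 0.1156]
ee_rot: [-3.141, 0.0, -3.132]
force: [0.2, 0.3, 0.6]
width: 0.0877
gripper_force: 0.0
```

```bash
python3 - <<'E'
from station import arm
from h import *
b=arm.grab_frame('wrist');pickle.dump(b,open('w5.pkl','wb'))
cv2.imwrite('pics/w5.png',b['color'])
E
```

```text
(no output)
```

View pics/w5.png

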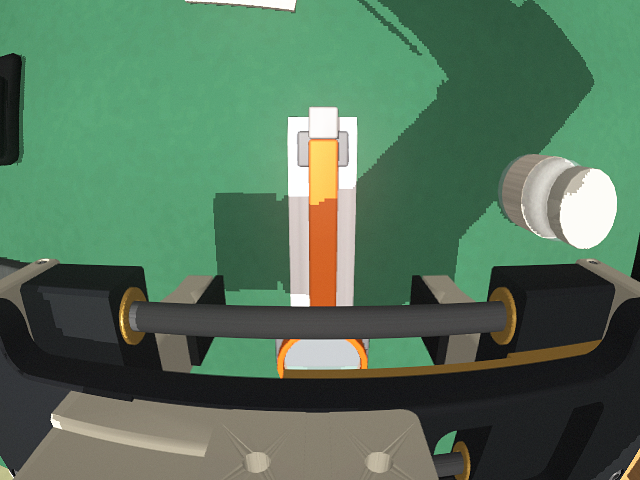

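The handle lies centred and parallel between the fingers (u≈322, tail end v≈107), jar clear to the right. Descending and gripping.

Call:
{"op": "step_arm", "data": {
  "rows": [
    [0, 0, -0.03, 0, 0.0876],
    [0, 0, -0.055, 0, 0.08],
    [0, 0, -0.075, 0, 0.07],
    [0, 0, -0.088, 0, 0.06],
    [0, 0, -0.094, 0, 0.05],
    [0, 0, -0.0955, 0, 0.04],
    [0, 0, -0.0955, 0, 0.03],
    [0, 0, -0.0955, 0, 0.02],
    [0, 0, -0.0955, 0, 0.005],
    [0, 0, -0.0955, 0, 0.005],
    [0, 0, -0.0955, 0, 0.005],
    [0, 0, -0.0955, 0, 0.005],
    [0, 0, -0.0955, 0, 0.005],
    [0, 0, -0.0955, 0, 0.005],
    [0, 0, -0.0955, 0, 0.005],
    [0, 0, -0.0955, 0, 0.005],
    [0, 0, -0.0955, 0, 0.005],
    [0, 0, -0.0955, 0, 0.005],
    [0, 0, -0.0955, 0, 0.005],
    [0, 0, -0.0955, 0, 0.005]
  ],
  "newtons": 40
}}

```text
t: 14.4
eef_pos: [0.5298, 0.3067, 0.0201]
ee_rot: [3.141, 0.001, -3.131]
force: [-1.4, 1.2, 6.0]
width: 0.0176
gripper_force: 40.0
```

Call:
{"op": "step_arm", "data": {
  "rows": [
    [0, 0, 0.005, 0, 0.005],
    [0, 0, 0.015, 0, 0.005],
    [0, 0, 0.03, 0, 0.005],
    [0, 0, 0.05, 0, 0.005],
    [0, 0, 0.07, 0, 0.005],
    [0, 0, 0.09, 0, 0.005],
    [0, 0, 0.105, 0, 0.005],
    [0, 0, 0.115, 0, 0.005],
    [0, -0.005, 0.12, 0, 0.005],
    [0, -0.02, 0.12, 0, 0.005],
    [0, -0.04, 0.12, 0, 0.005],
    [0.001, -0.065, 0.12, 0, 0.005],
    [0.002, -0.09, 0.12, 0, 0.005],
    [0.003, -0.115, 0.12, 0, 0.005],
    [0.004, -0.14, 0.12, 0, 0.005],
    [0.005, -0.165, 0.12, 0, 0.005],
    [0.006, -0.19, 0.12, 0, 0.005],
    [0.007, -0.215, 0.12, 0, 0.005],
    [0.008, -0.24, 0.12, 0, 0.005],
    [0.009, -0.265, 0.12, 0, 0.005]
  ]
}}

```text
t: 16.4
eef_pos: [0.5371, 0.0385, 0.1387]
ee_rot: [-3.141, -0.002, -3.133]
force: [0.8, 0.5, -1.3]
width: 0.0176
gripper_force: 40.0
```

Call:
{"op": "step_arm", "data": {
  "rows": [
    [0, -0.02, 0, 0, 0.005],
    [0.001, -0.038, 0, 0, 0.005],
    [0.001, -0.052, 0, 0, 0.005],
    [0.001, -0.061, 0, 0, 0.005],
    [0.001, -0.065, -0.005, 0, 0.005],
    [0.001, -0.065, -0.015, 0, 0.005],
    [0.001, -0.065, -0.025, 0, 0.005],
    [0.001, -0.065, -0.032, 0, 0.005],
    [0.001, -0.065, -0.035, 0, 0.005],
    [0.001, -0.065, -0.035, 0, 0.005],
    [0.001, -0.065, -0.035, 0, 0.005],
    [0.001, -0.065, -0.035, 0, 0.005]
  ]
}}

```text
t: 17.6
eef_pos: [0.5398, -0.0236, 0.1049]
ee_rot: [3.141, 0.001, -3.132]
force: [0.2, 0.1, -1.3]
width: 0.0176
gripper_force: 40.0
```

```bash
python3 - <<'E'
from station import arm
from h import *
a=arm.grab_frame('scene'); b=arm.grab_frame('top'); pickle.dump(a,open('s6.pkl','wb'));pickle.dump(b,open('t6.pkl','wb'))
cv2.imwrite('pics/m6.png',np.hstack([cv2.resize(a['color'][235:315,270:350],(400,400),interpolation=cv2.INTER_CUBIC),cv2.resize(b['color'][150:230,290:370],(400,400),interpolation=cv2.INTER_CUBIC)]))
E
```

```text
(no output)
```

View pics/m6.png

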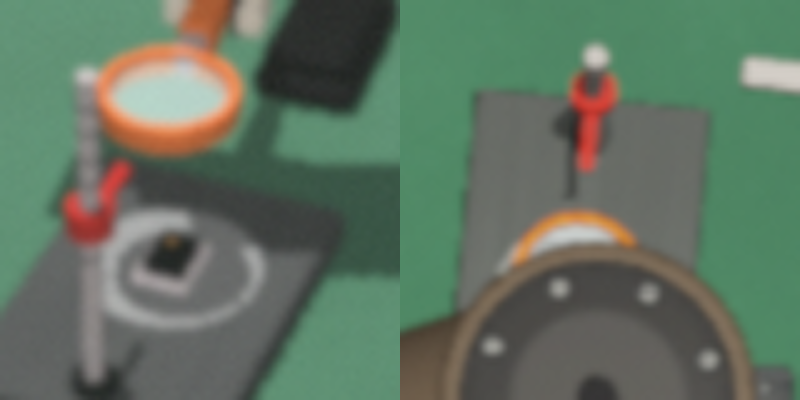

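Scene half: lens top face ellipse centred crop (170,87), pointer tip (127,165), connector (172,258). Top half: pointer tip (187,170), lens frame's front edge (175,210). Checking numerically.

```bash
python3 - <<'E'
from h import *
np.set_printoptions(precision=4,suppress=True)
a=pickle.load(open('s6.pkl','rb'));b=pickle.load(open('t6.pkl','rb'))
S=lambda u,v:((u+.5)/5-.5+270,(v+.5)/5-.5+235); T=lambda u,v:((u+.5)/5-.5+290,(v+.5)/5-.5+150)
print('lens centre if z=.129',onz(a,*S(170,87),.129))
print('front edge x at .129',onz(b,*T(175,210),.129))
print('tip',tri(ray(a,*S(127,165)),ray(b,*T(187,170))))
th=np.linspace(0,2*np.pi,73)
for c in((.6315,-.0225),):
  for z in(.115,.129):
    P=np.array([proj(a,(c[0]+.034*np.cos(t),c[1]+.034*np.sin(t),z)) for t in th])
    P=(np.array(P)-[270,235]+.5)*5-.5; print('expected ring',z,P.min(0),P.max(0))
print('exp front',(np.array(proj(b,(.6655,-.0225,.129)))-[290,150]+.5)*5-.5)
print('exp tip scene',[((np.array(proj(a,(.6865,-.028,z)))-[270,235]+.5)*5-.5).round(0) for z in (.116,.122,.128)])
print('conn scene',onz(a,*S(172,258),.037))
E
```

```text
lens centre if z=.129 [ 0.6305 -0.0219  0.129 ]
front edge x at .129 [ 0.6649 -0.0225  0.129 ]
tip (array([ 0.6858, -0.0275,  0.1225]), [np.float64(0.0012734935971601287), np.float64(0.0012734935971601409)])
expected ring 0.115 [96.4154 69.9187] [240.0595 155.544 ]
expected ring 0.129 [95.9168 46.2493] [240.4025 131.4166]
exp front [175.0009 208.8888]
exp tip scene [array([123., 177.]), array([123., 166.]), array([123., 156.])]
conn scene [ 0.6442 -0.0171  0.037 ]
```

```bash
python3 - <<'E'
from h import *
a=pickle.load(open('s6.pkl','rb'));w=pickle.load(open('w4.pkl','rb'))
for z in(.025,.037): print('nest proj',z,(np.array(proj(a,(.6315,-.022,z)))-[270,235]+.5)*5-.5)
x=a['color'][265:305,285:325]; y=w['color'][190:250,290:350]
cv2.imwrite('pics/c7.png',np.hstack([cv2.resize(x,(400,400),interpolation=cv2.INTER_CUBIC),cv2.resize(y,(400,400),interpolation=cv2.INTER_CUBIC)]))
E
```

```text
nest proj 0.025 [169.6901575  259.28981855]
nest proj 0.037 [169.63329714 240.27466533]
```

View pics/c7.png

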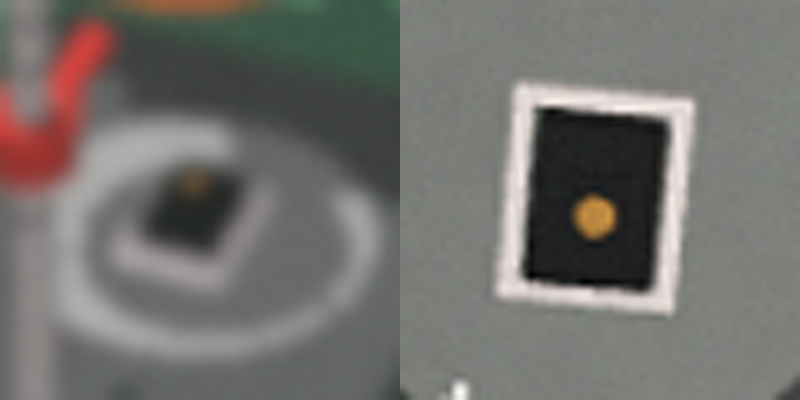

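The connector's top dot lands at the projected nest axis (crop 171,241 against 170,240), so it has not moved and the lens is centred. Handing in.

```bash
python3 -c "
from station import arm
s=arm.get_state();print(s['t'],s['eef_pos'],s['gripper_force'],abs(s['qd']).max());print(arm.job_done())"
```

```text
17.7 [ 0.53971901 -0.02366331  0.10494168] 39.9996417760849 0.0013202427393390534
the job is handed in; nothing more can be done
None
```

I handed the job in at 17.7 s: the dust cover stands upright on the blue pad, let go, and the loupe is held steady with its lens within about 2 mm of the connector's axis and of the pointer's height (0.122 m) by my camera measurements; no verdict was returned.

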